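Feel whether the hidden breaker is on, flip it if not, shut its guard

TASK

Make sure the breaker in this opened power source is on before the cover goes back: its lever sits in the dark under the roof of the grey housing, so feel with a fingertip which way it lies - right, as you look in from the robot's side, is on. Flip it only if it is off, without forcing it; if it is on already, leave it on. Then swing the yellow guard door shut in front of it, and leave the tools and parts lying about where they are.

Things in the scene. Friction and masses are not known exactly. Their poses are not given: they have to be found in the camera images.
- chassis: Red open-topped chassis of the power source, fixed: 340 (x) by 480 mm (y), 250 mm high, walls 3 mm thick; inner floor 112 mm above the bench. Origin: centre of its underside; x away from the robot, y left, z up. Inside stand power supplies (tops 180 mm above the bench) within 120 mm of the right wall, terminals and contactors (177 mm) within 70 mm of the near wall, a flat board (126 mm) left of the middle.
- housing: Grey sheet-metal box round the breaker, fixed at the chassis' far wall. Origin: 100 mm above the bench, below the front edge of the box's roof; x away from the robot, into the box, y left, z up; all numbers called housing x, y, z are in this frame. Roof: x 0 to 102, y -78 to 98, z 142 to 145 mm. Inner faces of its cheeks: y -75 and 95 mm. Open at the front (x = 0), where the guard door shuts, and below.
- roof_label (a point): Centre of the yellow 50 mm square label with a black mark on the housing's roof (housing x 45, y -15, z 145 mm). The lever lies below the label's near half.
- breaker_face (a point): Centre of the front of the black breaker's nose, in the housing at x 41, y -15, z 66 mm; axes as the housing's. The nose is 45 mm wide and 54 high; the breaker's body lies behind x = 51 mm, y -58 to 28. The black lever (geom breaker_c0) sticks out of the nose towards the robot. Dark terminals at y 45 to 79 lie behind x = 58. In front of x = 41 mm the housing holds only the lever.
- lever_pivot (a point): Upright axis of the lever, at its half height: housing x 48, y -15, z 66 mm; axes as the housing's. The lever is a paddle 34 mm long from this axis to its tip, 12 mm thick, 44 mm high. It rests at one of two ends, equally likely: OFF, 0.45 rad left of straight towards the robot (tip 15 mm left of the axis), or ON, as much to the right (-y). At each end is a firm stop.
- lever_axis_top (a point): Top end of the lever's axis, 22 mm above lever_pivot; it does not move with the lever. An over-centre spring holds the lever at its end: 12 mm from its tip it takes about 6 N sideways to start it, less and less towards the middle, past which it snaps to the other end by itself. A touch of 3 N does not flip it.
- guard_hinge (a point): Upright hinge axis of the yellow guard door at its half height: housing x -3, y 92, z 80 mm, at the left of the housing's front; axes as the housing's.
- guard (a joint): Yellow guard door: sheet 3 mm thick, 160 mm from hinge axis to free edge, housing z 32 to 128 mm, a 12 mm lip folded outwards at the free edge. Value in rad: 0 is shut across the housing's front (a stop); it opens towards the robot (1.57: sticks straight out) and on to the left; starts at 1.8 to 2.15. It stays where it is left; about 0.6 N at 100 mm from the axis moves it.
- inner_driver_mid (a point): Bystander, centre: a screwdriver with a red and yellow grip, 190 mm long and 28 mm thick, lying on the power supplies inside the chassis.
- cutters_mid (a point): Bystander, centre: side cutters with one red and one blue handle, 180 mm long, on the bench.
- driver_mid (a point): Bystander, centre: a like screwdriver on the bench.
- spare_psu_mid (a point): Bystander, centre: a spare power supply with a grid-like cover, 160 x 98 x 38 mm, on the bench.
- plug_mid (a point): Bystander, centre: a black and brass cable plug, 97 mm long, 34 mm thick, on the bench.
- gland_mid (a point): Bystander, centre: a brass cable gland, 36 mm across, 38 mm high, standing on the roof of the breaker housing towards its left end (its top is 283 mm above the bench).

How it is judged:
By the outcome, as a careful person would: the job done as asked, in the order asked, and still so for the second after the job is handed in, with the robot touching nothing.
It also fails if it takes over 67 s, if anything falls off the work surface, if the arm or the gripper's body presses on something with over 40 N, if the wrist force passes 120 N, or if a joint passes its speed limit or range.

ROBOT

A 7-joint arm with a two-finger parallel gripper is mounted at the origin on the work surface. World frame = base frame: x ahead of the robot, y to its left, z up, the work surface at z = 0. Lengths are in m, angles in rad, forces in N, time in s.
With the tool pointing down it reaches from about 0.425 to 0.875 m from the base axis. Payload 4.7 kg.
Tool frame: the origin (TCP) lies on the centre line of the jaws, within the pads' length; the fingertips stand ahead of it and the grasp point (between the pads) lies 2 mm behind it (nose_length is the z of the fingertips in the tool frame, in m); z points along the fingers, y is the line along which they close (so a half turn about z gives the same grasp; the last joint's range is limited). The gripper opens to 87 mm and grips with 3 to 60 N. Pads are 19 mm wide; open, the fingers measure 117 mm over their backs; the gripper's body (75 mm by 190 mm) begins 51 mm behind the grasp point.
Start: joints at [1.165, 0.321, -0.07, 1.45, 0.023, 1.371, -0.057], TCP at [0.265, -0.594, 0.24] pointing down, gripper open.
Joint ranges: [-2.86, 2.86], [-0.3, 2.09], [-1.38, 1.24], [0.06, 2.45], [-1.56, 4.7], [0.09, 2.05], [-2.69, 2.69]. Speed limits (rad/s): [2.57, 2.57, 3.14, 3.14, 3.14, 3.14, 3.14].

INTERFACE

Orientations are given as a rotation vector (axis times angle).
In Python, from bench import * gives the robot as it stands.
- The arm moves only by the tool send_rows, never from a script. Its arguments are lists of equal length, an entry for each row: "xyz": the shift along the tool's x, y, z in mm, a list of three; "dr": the turn, a rotation vector about the tool's x, y, z in rad, a list of three. A call has exactly 10 rows; each row is the pose to reach, as a shift and turn from the pose commanded when the call began, along the tool's axes at that moment; what a row does not reach only later rows make up. A row lasts 1/12 s, in which the tool goes at most 41.7 mm and 7.16 degrees, less where a joint would pass 70% of its speed; a pose out of reach is approached as far as the arm can. A call with a gripper value outside its range is refused whole. "jaw" is the finger opening in mm, from 0 to 87, set as the call begins (left out, the last holds). The fingers move at their own pace and stop on an object; "grip_force" is the grip in N (left out, the last holds). Time passes only in rows, so rows that repeat a pose let the fingers close, or fill a call up. It gives the time, the measured TCP pose, the force, the opening and the grip force at its end, in the units of the state.
- get_state(): the state, without advancing time (a new reading comes with each control period).
- get_image(name): name is "side" or "top"; returns the picture (400x640x3 uint8, red, green, blue); there is no depth.
- calibration(name): a dict with "vfov" (degrees; the focal length in pixels is half the picture's height over the tangent of half this angle, whatever the lens; pixels are square), "cx", "cy" (the principal point, pixels), "rvec" (rotation vector, rad) and "tvec" (3), from world to camera coordinates, as OpenCV has them. Camera axes: x right, y down, z forward; pixel columns grow to the right and rows downward; lengths in m; the calibration is good to about 2 mm. A picture is of the moment at which its call begins. calibration takes no time and is no camera call.
- close_job(): hands the job in; it is judged then, once.
The state is a dict: "time": time; "joint_positions": joint angles; "qd": joint speeds; "joint_torque": joint torques, N m; "position": TCP position; "tool_rot": TCP orientation; "ft_force": force on the tool from outside, world axes, zero at the start; "torque": the same for the moment, N m; "grip_width": opening from 0.0 (shut) to 1.0 (fully open); "grip_force": force on a finger pad.
Only numpy, scipy, OpenCV 4.12 (cv2) and the standard library are available. Lean on these libraries where they do the work, as an engineer would, in place of code of your own. Each camera call takes 0.05 s, during which the arm holds its last target. There are 200 camera calls.

## Working session

There is one attempt and no reset: what is moved stays moved. The work goes in short steps, Python scripts to look and compute and a tool call to move; the robot and the scene stay as the last step left them, time stands still between calls to the robot, and variables do not carry over. Pictures are saved under pics/ and viewed, at most 10 in all, crops included, and the job is handed in when it is done.

Besides the shell and the picture viewer there is one more tool, called after ">>>" as name(argument=value, ...), one argument or row to a line, values as JSON. send_rows: Moves the arm, as the interface text tells. Its arguments: {"type":"object","properties":{"xyz":{"type":"array"},"dr":{"type":"array"},"jaw":{"type":"number"},"grip_force":{"type":"number"}},"required":["xyz","dr"]}

```bash
mkdir -p pics; ls
python3 - <<'E'
from bench import *
import cv2
for n in("top","side"):
    cv2.imwrite(f"pics/{n}0.png",get_image(n)[:,:,::-1]); print(n,calibration(n))
s=get_state(); print({k:s[k] for k in("time","position","tool_rot","ft_force","grip_width")})
try: print(nose_length)
except Exception as e: print(e)
E
```

```text
pics
top {'vfov': 55.169846871918025, 'cx': 314.09947445349326, 'cy': 199.13903068884645, 'rvec': array([ 2.1711709 , -2.11467004,  0.14645151]), 'tvec': array([-0.00409204,  0.52639049,  1.30565588])}
side {'vfov': 43.34171593723373, 'cx': 312.44513578594865, 'cy': 189.8563205966554, 'rvec': array([ 0.09992224, -2.85789384,  1.19263936]), 'tvec': array([0.50217513, 0.13979946, 1.67338178])}
{'time': 0.1, 'position': array([ 0.26467681, -0.59314497,  0.23856547]), 'tool_rot': array([-3.07099112e+00, -6.54244654e-01,  7.11205122e-04]), 'ft_force': array([-0.5701912 ,  0.42164676,  0.29033275]), 'grip_width': 1.0015163841876853}
0.017
```

View pics/top0.png

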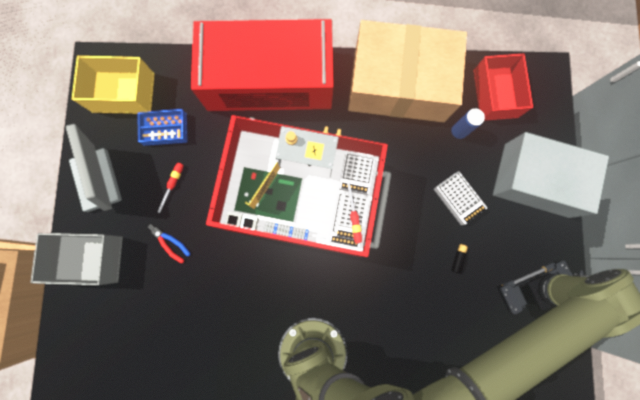

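View pics/side0.png

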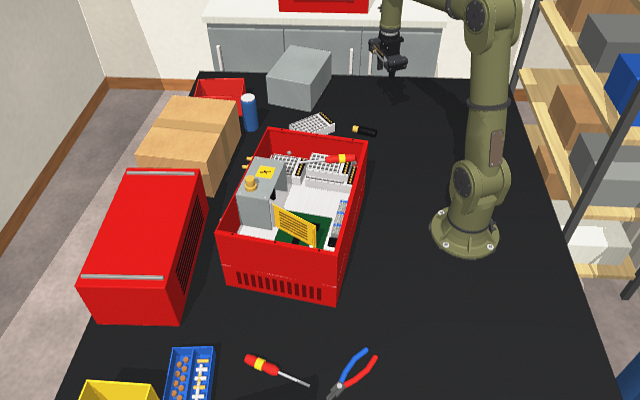

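The top view shows the chassis with rim corners near (232,117), (387,145), (370,255) and (208,224). The label is near (314,150), and the open guard runs from about (282,158) to (250,205). In the side view the label is at about (266,172) and the guard around (275–317, 205–248).

```bash
cat > h.py <<'E'
from bench import *
import cv2, numpy as np
def cam(n):
    c=calibration(n); f=200/np.tan(np.radians(c["vfov"]/2)); R=cv2.Rodrigues(c["rvec"])[0]
    return np.array([[f,0,c["cx"]],[0,f,c["cy"]],[0,0,1]]),R,c["tvec"]
def ray(n,uv):
    K,R,t=cam(n); d=R.T@np.linalg.solve(K,[*uv,1]); return -R.T@t,d
def onz(n,uv,z):
    o,d=ray(n,uv); return o+d*(z-o[2])/d[2]
def proj(n,P):
    K,R,t=cam(n); p=K@(R@np.asarray(P,float)+t); return p[:2]/p[2]
def tri(a,b):
    o1,d1=ray("top",a);o2,d2=ray("side",b)
    A=np.stack([d1,-d2],1); s=np.linalg.lstsq(A,o2-o1,rcond=None)[0]
    p,q=o1+s[0]*d1,o2+s[1]*d2; return (p+q)/2,np.linalg.norm(p-q)
E
python3 - <<'E'
from h import *
ims={n:cv2.imread(f"pics/{n}0.png") for n in("top","side")}
m={}
for n,(x0,y0,x1,y1) in {"top":(302,138,328,163),"side":(254,160,280,184)}.items():
    h=cv2.cvtColor(ims[n],cv2.COLOR_BGR2HSV)[y0:y1,x0:x1]
    k=cv2.inRange(h,(20,120,100),(35,255,255)); p=cv2.findNonZero(k)
    r=cv2.minAreaRect(p); m[n]=np.array(r[0])+[x0,y0]; print(n,m[n],r[1:])
    print(onz(n,m[n],.245))
print(tri(m["top"],m["side"]))
for uv in [(232,117),(387,145),(370,255),(208,224)]: print(onz("top",uv,.25))
c=ims["top"][105:265,200:400]; cv2.imwrite("pics/c1.png",cv2.resize(c,None,fx=3.7,fy=3.7,interpolation=cv2.INTER_CUBIC))
c=ims["side"][120:270,205:375]; cv2.imwrite("pics/c2.png",cv2.resize(c,None,fx=4,fy=4,interpolation=cv2.INTER_CUBIC))
E
```

```text
top [313.92307854 150.38461494] ((5.88348388671875, 10.59027099609375), 11.309932708740234)
[0.64499034 0.01231161 0.245     ]
side [263.20000076 175.09999943] ((14.758047103881836, 22.360679626464844), 26.56505012512207)
[0.64779941 0.0248822  0.245     ]
(array([0.64952558, 0.01244223, 0.23292517]), np.float64(0.002286066825396489))
[0.74207301 0.26477612 0.25      ]
[ 0.66581467 -0.20711904  0.25      ]
[ 0.33687757 -0.15793478  0.25      ]
[0.41400615 0.31628121 0.25      ]
```

View pics/c1.png

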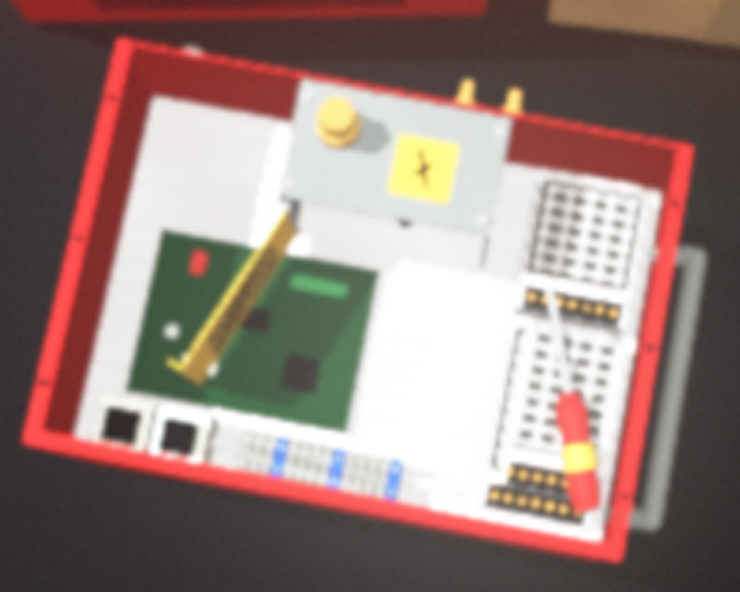

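View pics/c2.png

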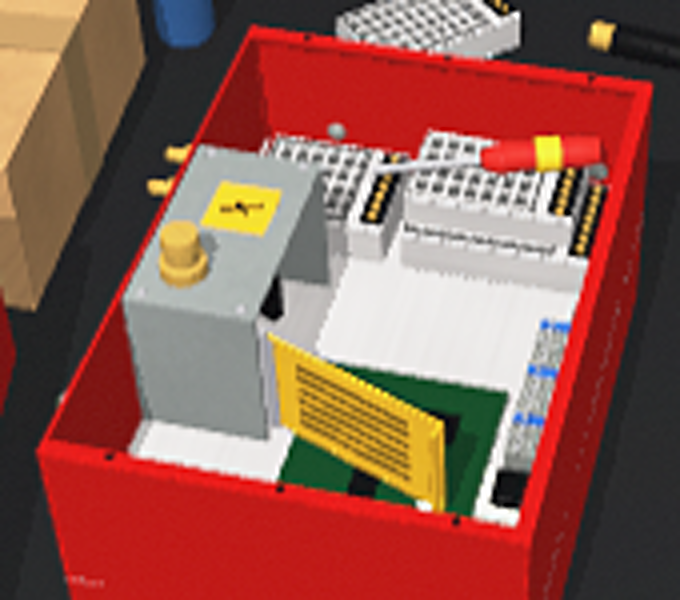

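The crops show the label centred at about (314.6,150.4) in the top view and (265.3,172) in the side view. The door sticks out to the left of straight ahead and the gland stands at the roof's left end. Next I'll compute the frame and the first move, and check the gripper's shape.

```bash
cat >> h.py <<'E'
from scipy.spatial.transform import Rotation as Ro
YAW=-0.160
Hx=np.array([np.cos(YAW),np.sin(YAW),0]);Hy=np.array([-np.sin(YAW),np.cos(YAW),0]);Hz=np.array([0,0,1.])
lab=onz("top",(314.6,150.4),.245)
O=lab-.045*Hx+.015*Hy; O[2]=.1
HR=np.stack([Hx,Hy,Hz],1)
def tip():
    s=get_state(); R=Ro.from_rotvec(s["tool_rot"]); return (HR.T@(s["position"]+R.apply([0,0,.017])-O))*1000,R,s
def toolR(tilt,yaw=0):
    z=np.array([np.sin(tilt),0,-np.cos(tilt)]);y=np.array([0,-1.,0]);x=np.cross(y,z)
    return Ro.from_matrix(HR)*Ro.from_euler("z",yaw)*Ro.from_matrix(np.stack([x,y,z],1))
def plan(target,tilt,yaw=0):
    """tip target in housing mm -> shift (mm) and turn in current tool axes"""
    _,R,s=tip(); R2=toolR(tilt,yaw)
    P=O+HR@(np.array(target)/1000)-R2.apply([0,0,.017])
    return (R.inv().apply(P-s["position"])*1000).round(1),(R.inv()*R2).as_rotvec().round(3)
def rep():
    t,R,s=tip(); F=HR.T@s["ft_force"]; print("t",round(s["time"],2),"tip",t.round(1),"F",F.round(2),"tool-z",(HR.T@R.apply([0,0,1])).round(2),"q",np.round(s["joint_positions"],2),"w",round(s["grip_width"],2))
E
python3 - <<'E'
from h import *
print(O,"gland",HR.T@(onz("top",(291.3,136),.278)-O)*1000,"chk side label",proj("side",lab),"guard edge",[HR.T@(onz("top",p,.228)-O)*1000 for p in[(248,204),(280,163)]])
rep(); print(plan([-100,35,330],0)); print(plan([-100,35,330],.95))
a=cv2.imread("pics/top0.png")[245:325,480:600];b=cv2.imread("pics/side0.png")[0:80,340:460]
cv2.imwrite("pics/g.png",cv2.resize(np.hstack([a,b]),None,fx=3.3,fy=3.3,interpolation=cv2.INTER_CUBIC))
E
```

```text
[0.60295856 0.0322448  0.1       ] gland [ 66.32254175  58.78025018 178.        ] chk side label [264.80745895 171.87561862] guard edge [array([-150.23024798,  151.95059205,  128.        ]), array([ -8.72029387,  82.39465747, 128.        ])]
t 0.1 tip [-234.3 -671.3  121.6] F [-0.63  0.33  0.29] tool-z [-0.  0. -1.] q [ 1.17  0.32 -0.07  1.45  0.02  1.37 -0.06] w 1.0
(array([ 499.3, -517.6, -207.6]), array([-0.002,  0.001,  0.58 ]))
(array([ 487.7, -525.2, -200.5]), array([-0.277,  0.923,  0.534]))
```

View pics/g.png

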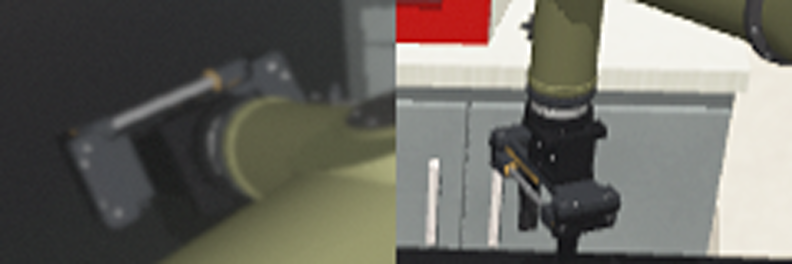

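The gripper body's 190 mm side runs along tool y, as hoped. I'll close the jaws, lift and travel to a point above the chassis with the fingers aligned.

>>> send_rows(
  xyz=[
    [0,0,-40],
    [0,0,-80],
    [0,0,-120],
    [0,0,-160],
    [25,-26,-180],
    [50,-52,-200],
    [75,-78,-208],
    [100,-104,-208],
    [127,-131,-208],
    [154,-159,-208],
  ],
  dr=[
    [0,0,0],
    [0,0,0],
    [0,0,0],
    [0,0,0],
    [0,0,0],
    [0,0,0.05],
    [0,0,0.1],
    [0,0,0.15],
    [0,0,0.2],
    [0,0,0.25],
  ],
  jaw=0,
)

```text
time: 0.93
position: [0.341, -0.384, 0.4473]
tool_rot: [3.131, 0.262, -0.0]
ft_force: [0.0, 0.5, 0.9]
grip_width: 0.327
grip_force: 0.0
```

Run:
```python
from h import *
rep(); print(plan([-100,20,330],0,.12)); print(plan([-100,20,250],.95,.12))
```

```text
t 0.93 tip [-192.3 -452.6  330.3] F [-0.04  0.52  0.91] tool-z [-0. -0. -1.] q [ 0.96  0.02 -0.17  1.39  0.    1.73 -0.61] w 0.33
(array([ 2.392e+02, -4.180e+02,  2.000e-01]), array([0.   , 0.   , 0.207]))
(array([ 225.6, -420.8,   87.4]), array([-0.098,  0.947,  0.191]))
```

>>> send_rows(
  xyz=[
    [18,-34,4],
    [36,-67,8],
    [54,-101,12],
    [72,-135,18],
    [90,-168,24],
    [108,-202,32],
    [126,-236,40],
    [144,-269,48],
    [162,-303,56],
    [180,-337,64],
  ],
  dr=[
    [-0.008,0.075,0.015],
    [-0.016,0.15,0.03],
    [-0.024,0.225,0.045],
    [-0.032,0.3,0.06],
    [-0.04,0.38,0.076],
    [-0.048,0.455,0.09],
    [-0.056,0.53,0.107],
    [-0.064,0.605,0.12],
    [-0.072,0.68,0.137],
    [-0.078,0.757,0.153],
  ],
)

```text
time: 1.77
position: [0.4453, -0.1994, 0.3723]
tool_rot: [-3.016, -0.096, -0.655]
ft_force: [-0.9, 0.1, 1.0]
grip_width: 0.003
grip_force: 0.0
```

Run:
```python
from h import *
rep(); print(plan([-100,20,250],.95,.12))
print(plan([-70,20,146],.95,.12))
```

```text
t 1.77 tip [-112.  -251.6  256.8] F [-0.88  0.01  1.01] tool-z [ 0.4   0.13 -0.91] q [ 0.67 -0.3  -0.08  1.88 -0.33  1.25 -0.86] w 0.0
(array([  51.9, -263. ,   48.9]), array([-0.103,  0.523,  0.062]))
(array([  35.3, -252. ,  155.3]), array([-0.103,  0.523,  0.062]))
```

>>> send_rows(
  xyz=[
    [3,-30,3],
    [6,-60,6],
    [9,-90,9],
    [12,-120,12],
    [16,-150,16],
    [20,-180,20],
    [24,-210,24],
    [28,-240,28],
    [32,-255,32],
    [36,-263,36],
  ],
  dr=[
    [0,0,0],
    [0,0,0],
    [0,0,0],
    [0,0,0],
    [0,0,0],
    [0,0.05,0],
    [0,0.1,0],
    [-0.02,0.15,0.01],
    [-0.03,0.2,0.02],
    [-0.05,0.25,0.03],
  ],
)

```text
time: 2.6
position: [0.5338, 0.0351, 0.2222]
tool_rot: [-2.929, -0.017, -0.826]
ft_force: [0.6, -2.3, -0.9]
grip_width: 0.002
grip_force: 0.0
```

Run:
```python
from h import *
rep(); print(plan([-60,20,146],.95,.12)); print(plan([-60,20,146],.75,.12))
```

```text
t 2.6 tip [-60.2  -5.1 107.8] F [ 0.94 -2.21 -0.91] tool-z [ 0.5   0.18 -0.85] q [-0.29 -0.3   0.18  2.22  0.02  0.66 -1.67] w 0.0
(array([ 16.5, -29.9, -26.3]), array([-0.12 ,  0.402, -0.006]))
(array([ 19.8, -30. , -27.3]), array([-0.12 ,  0.202,  0.006]))
```

>>> send_rows(
  xyz=[
    [2,-3,-3],
    [5,-6,-5],
    [8,-9,-5],
    [11,-12,-4],
    [14,-15,-4],
    [17,-19,-4],
    [20,-23,-3],
    [22,-27,-2],
    [24,-30,-1],
    [26,-30,0],
  ],
  dr=[
    [0,0,0],
    [-0.02,0.025,0],
    [-0.03,0.05,0],
    [-0.05,0.08,0],
    [-0.06,0.1,0],
    [-0.08,0.13,0],
    [-0.09,0.16,0],
    [-0.1,0.18,0],
    [-0.11,0.2,0],
    [-0.12,0.22,0.006],
  ],
)

```text
time: 3.43
position: [0.5647, 0.0671, 0.2365]
tool_rot: [2.898, -0.057, 1.167]
ft_force: [0.0, -0.8, 0.2]
grip_width: 0.007
grip_force: 0.0
```

Run:
```python
from h import *
rep(); print(plan([-40,20,110],.8,.12)); print(plan([22,20,52],.8,.12))
```

```text
t 3.43 tip [-31.6  29.7 124.2] F [ 0.13 -0.79  0.25] tool-z [ 0.69  0.08 -0.72] q [-0.12 -0.3  -0.16  2.28  0.43  0.46 -2.23] w 0.01
(array([-17.3,   8.6,   3.7]), array([0.001, 0.034, 0.001]))
(array([-13.1,  15.9,  88.1]), array([0.001, 0.034, 0.001]))
```

>>> send_rows(
  xyz=[
    [-6,4,4],
    [-12,8,9],
    [-13,9,18],
    [-13,10,28],
    [-13,11,40],
    [-13,12,52],
    [-13,14,64],
    [-13,15,76],
    [-13,16,84],
    [-13,16,88],
  ],
  dr=[
    [0,0,0],
    [0,0.01,0],
    [0,0.02,0],
    [0,0.03,0],
    [0,0.034,0],
    [0,0.034,0],
    [0,0.034,0],
    [0,0.034,0],
    [0,0.034,0],
    [0,0.034,0],
  ],
)

```text
time: 4.27
position: [0.6156, 0.0454, 0.163]
tool_rot: [2.877, -0.063, 1.211]
ft_force: [-7.0, -3.4, 3.2]
grip_width: 0.006
grip_force: 0.0
```

Run:
```python
from h import *
rep(); a,b=plan([22,20,52],.8,.12); print(a,b,plan([22,5,52],.8,.12))
cv2.imwrite("pics/s2.png",cv2.resize(get_image("side")[80:280,180:440,::-1],None,fx=3,fy=3,interpolation=cv2.INTER_CUBIC)); rep()
```

```text
t 4.27 tip [22.5 16.4 51.1] F [-6.38 -4.44  3.19] tool-z [ 0.71  0.08 -0.7 ] q [ 0.11 -0.09 -0.32  2.29  0.84  0.22 -2.6 ] w 0.01
[ 0.6 -3.5 -0.7] [ 0.005  0.003 -0.002] (array([-0.7, 11.4, -1.9]), array([ 0.005,  0.003, -0.002]))
t 4.32 tip [22.1 16.4 50.3] F [-1.1  -1.26  0.03] tool-z [ 0.71  0.08 -0.7 ] q [ 0.11 -0.08 -0.32  2.29  0.84  0.22 -2.6 ] w 0.01
```

View pics/s2.png

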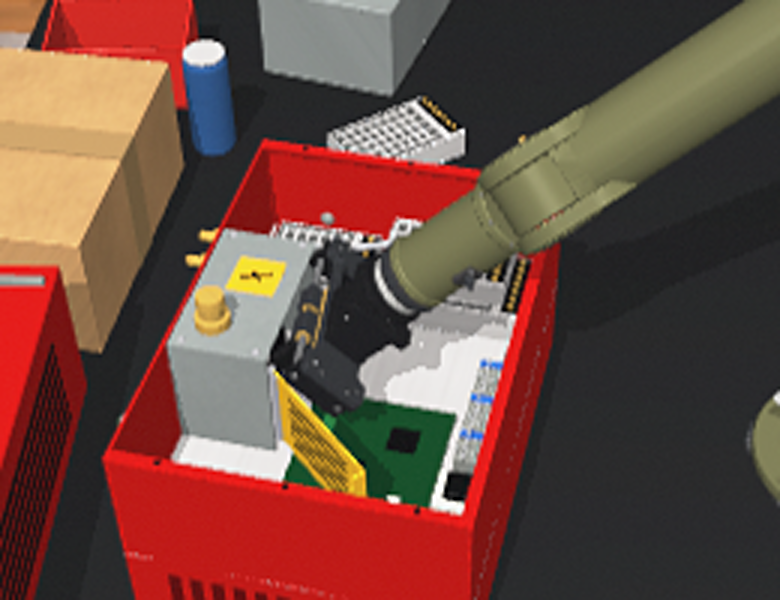

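The side view shows the fingers under the roof with the body clear of it and the door untouched. Next I'll feel to the right in small steps.

>>> send_rows(
  xyz=[
    [0,0,0],
    [0,0.5,0],
    [0,1,0],
    [0,1.5,0],
    [0,2,0],
    [0,2.5,0],
    [0,3,0],
    [0,3,0],
    [0,3,0],
    [0,3,0],
  ],
  dr=[
    [0,0,0],
    [0,0,0],
    [0,0,0],
    [0,0,0],
    [0,0,0],
    [0,0,0],
    [0,0,0],
    [0,0,0],
    [0,0,0],
    [0,0,0],
  ],
)

```text
time: 5.15
position: [0.6161, 0.0456, 0.1648]
tool_rot: [2.878, -0.057, 1.217]
ft_force: [-1.7, -0.2, 0.8]
grip_width: 0.008
grip_force: 0.0
```

```bash
python3 -c "
from h import *
rep()"
```

```text
t 5.15 tip [22.9 16.7 53. ] F [-1.64 -0.45  0.83] tool-z [ 0.71  0.08 -0.7 ] q [ 0.1  -0.09 -0.32  2.29  0.82  0.22 -2.58] w 0.01
```

>>> send_rows(
  xyz=[
    [0,0.5,0],
    [0,1,0],
    [0,1.5,0],
    [0,2,0],
    [0,2.5,0],
    [0,3,0],
    [0,3.5,0],
    [0,4,0],
    [0,4,0],
    [0,4,0],
  ],
  dr=[
    [0,0,0],
    [0,0,0],
    [0,0,0],
    [0,0,0],
    [0,0,0],
    [0,0,0],
    [0,0,0],
    [0,0,0],
    [0,0,0],
    [0,0,0],
  ],
)

```text
time: 5.98
position: [0.6157, 0.0443, 0.1647]
tool_rot: [2.88, -0.051, 1.219]
ft_force: [-2.3, 6.9, 0.8]
grip_width: 0.007
grip_force: 0.0
```

```bash
python3 -c "
from h import *
rep()"
```

```text
t 5.98 tip [22.8 15.5 52.9] F [-3.41  6.44  0.77] tool-z [ 0.71  0.09 -0.7 ] q [ 0.1  -0.09 -0.31  2.3   0.81  0.21 -2.55] w 0.01
```

Contact of 6–7 N, level with the OFF position: the lever is OFF. I'll push gently past the middle, stopping well short of the ON stop.

>>> send_rows(
  xyz=[
    [0,1,0],
    [0,2,0],
    [0,3,0],
    [0,4,0],
    [0,5,0],
    [0,6,0],
    [0,7,0],
    [0,8,0],
    [0,9,0],
    [0,9,0],
  ],
  dr=[
    [0,0,0],
    [0,0,0],
    [0,0,0],
    [0,0,0],
    [0,0,0],
    [0,0,0],
    [0,0,0],
    [0,0,0],
    [0,0,0],
    [0,0,0],
  ],
)

```text
time: 6.82
position: [0.6151, 0.0444, 0.165]
tool_rot: [2.886, -0.031, 1.226]
ft_force: [-9.4, 24.6, 1.6]
grip_width: 0.01
grip_force: 0.0
```

```bash
python3 -c "
from h import *
rep()"
```

```text
t 6.82 tip [22.2 15.6 53.2] F [-13.18  22.74   1.62] tool-z [ 0.71  0.1  -0.69] q [ 0.09 -0.09 -0.29  2.3   0.76  0.19 -2.49] w 0.01
```

Blocked at 23 N with no motion, which is more than the lever should need. I'll read the moment to locate the contact, then back off.

```bash
python3 -c "
from h import *
t,R,s=tip();F=R.inv().apply(s['ft_force']);M=R.inv().apply(s['torque'])
print('F tool',F.round(2),'M tool',M.round(3),'M world',s['torque'].round(3),'arm point mm',(np.cross(F,M)/(F@F)*1000).round(1))
cv2.imwrite('pics/t2.png',cv2.resize(get_image('top')[105:265,220:400,::-1],None,fx=3.7,fy=3.7,interpolation=cv2.INTER_CUBIC))
"
```

```text
F tool [ -5.75 -24.36  -8.19] M tool [ 3.113 -1.578 -0.168] M world [2.072 1.529 2.362] arm point mm [-12.7 -38.2 122.4]
```

>>> send_rows(
  xyz=[
    [0,-2,0],
    [0,-4,0],
    [0,-6,0],
    [0,-8,0],
    [0,-10,0],
    [0,-12,0],
    [0,-14,0],
    [0,-14,0],
    [0,-14,0],
    [0,-14,0],
  ],
  dr=[
    [0,0,0],
    [0,0,0],
    [0,0,0],
    [0,0,0],
    [0,0,0],
    [0,0,0],
    [0,0,0],
    [0,0,0],
    [0,0,0],
    [0,0,0],
  ],
)

```text
time: 7.7
position: [0.6157, 0.0452, 0.1642]
tool_rot: [2.877, -0.06, 1.215]
ft_force: [-0.1, -1.2, -0.7]
grip_width: 0.004
grip_force: 0.0
```

View pics/t2.png

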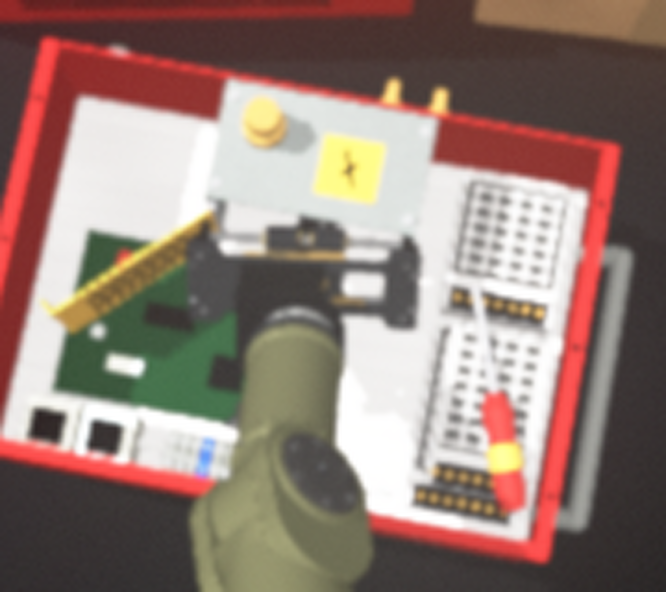

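```bash
python3 -c "
from h import *
rep();t,R,s=tip();print(R.inv().apply(s['torque']).round(2))"
```

```text
t 7.7 tip [22.6 16.2 52.3] F [ 0.14 -1.18 -0.67] tool-z [ 0.71  0.08 -0.7 ] q [ 0.11 -0.09 -0.32  2.29  0.83  0.22 -2.58] w 0.0
[-0.06 -0.85  0.03]
```

In the top view the right gripper plate ends near crop (418,240–325), close to the housing's right front corner at (432,230). The door has been pushed further open, to crop (60,320). I'll check where the plate lies relative to the right cheek.

```bash
python3 -c "
from h import *
t,R,s=tip()
for n,uv in {'plate right front':(415,238),'plate right back':(415,325),'plate left front':(196,232),'plate left back':(190,320)}.items():
    p=(220+uv[0]/3.7,105+uv[1]/3.7)
    print(n,[(HR.T@(onz('top',p,z)-O)*1000).round(0)[:2] for z in(.19,.21,.23)])
for y in(-95,0,95):
  for x in(-37,37):
    for z in(-49,-120):
      P=s['position']+R.apply(np.array([x,y,z])/1000); print((x,y,z),(HR.T@(P-O)*1000).round(0),((proj('top',P)-[220,105])*3.7).round(0))
"
```

```text
plate right front [array([ 10., -78.]), array([  5., -78.]), array([  1., -78.])]
plate right back [array([-64., -91.]), array([-67., -91.]), array([-70., -91.])]
plate left front [array([-19., 106.]), array([-23., 103.]), array([-27., 100.])]
plate left back [array([-95.,  96.]), array([-97.,  93.]), array([-100.,   90.])]
(-37, -95, -49) [-61. 102.  72.] [194. 285.]
(-37, -95, -120) [-112.   96.  121.] [181. 334.]
(37, -95, -49) [-10. 108. 125.] [192. 211.]
(37, -95, -120) [-60. 102. 174.] [179. 259.]
(-37, 0, -49) [-50.   8.  72.] [304. 292.]
(-37, 0, -120) [-101.    2.  121.] [297. 342.]
(37, 0, -49) [  1.  14. 125.] [306. 219.]
(37, 0, -120) [-49.   8. 174.] [299. 267.]
(-37, 95, -49) [-39. -87.  72.] [414. 299.]
(-37, 95, -120) [-89. -93. 122.] [413. 350.]
(37, 95, -49) [ 12. -81. 125.] [421. 226.]
(37, 95, -120) [-38. -86. 175.] [420. 275.]
```

The corner of the gripper body was pressing on the right cheek, so that contact wasn't the lever. I'll withdraw and re-enter higher, with less yaw and more tilt, to keep the body in front of the housing.

```bash
python3 -c "
from h import *
print(plan([0,24,86],.92,.06),plan([21,24,74],.92,.06))"
```

```text
(array([  7.1, -11.1, -38.8]), array([-0.042,  0.121,  0.039])) (array([ 13.1,  -8.7, -15.5]), array([-0.042,  0.121,  0.039]))
```

>>> send_rows(
  xyz=[
    [0,0,-10],
    [0,0,-20],
    [0,0,-30],
    [2,-3,-39],
    [4,-6,-39],
    [7,-9,-39],
    [7,-11,-39],
    [7,-11,-39],
    [7,-11,-39],
    [7,-11,-39],
  ],
  dr=[
    [0,0,0],
    [0,0,0],
    [0,0,0],
    [-0.01,0.03,0.01],
    [-0.02,0.06,0.02],
    [-0.03,0.09,0.03],
    [-0.042,0.12,0.039],
    [-0.042,0.12,0.039],
    [-0.042,0.12,0.039],
    [-0.042,0.12,0.039],
  ],
)

```text
time: 8.53
position: [0.5927, 0.0563, 0.1945]
tool_rot: [2.774, -0.14, 1.368]
ft_force: [-0.8, -0.5, -0.5]
grip_width: 0.002
grip_force: 0.0
```

```bash
python3 -c "
from h import *
rep();print(plan([0,24,86],.92,.06),plan([21,24,74],.92,.06))"
```

```text
t 8.53 tip [-0.5 22.9 84.1] F [-0.74 -0.62 -0.49] tool-z [ 0.79  0.05 -0.61] q [ 0.78 -0.3  -1.    2.36  0.74  0.11 -2.69] w 0.0
(array([ 1.8, -1. , -0.7]), array([0.001, 0.004, 0.   ])) (array([ 5. ,  0.2, 23.2]), array([0.001, 0.004, 0.   ]))
```

>>> send_rows(
  xyz=[
    [1,0,2],
    [2,0,5],
    [2.5,0,8],
    [3,0,11],
    [3.5,0,14],
    [4,0,17],
    [5,0,20],
    [5,0,23],
    [5,0,23],
    [5,0,23],
  ],
  dr=[
    [0,0,0],
    [0,0,0],
    [0,0,0],
    [0,0,0],
    [0,0,0],
    [0,0,0],
    [0,0,0],
    [0,0,0],
    [0,0,0],
    [0,0,0],
  ],
)

```text
time: 9.37
position: [0.6138, 0.0568, 0.1916]
tool_rot: [2.779, -0.138, 1.361]
ft_force: [-0.4, 0.1, -0.8]
grip_width: 0.005
grip_force: 0.0
```

```bash
python3 -c "
from h import *
rep();print(plan([23,24,74],.92,.06),plan([23,4,74],.92,.06))"
```

```text
t 9.37 tip [20.2 26.8 81.1] F [-0.42  0.04 -0.79] tool-z [ 0.79  0.05 -0.61] q [ 0.96 -0.27 -1.16  2.32  0.76  0.1  -2.69] w 0.01
(array([-4.2,  2.9,  6.5]), array([0.   , 0.009, 0.001])) (array([-4.9, 22.9,  5.5]), array([0.   , 0.009, 0.001]))
```

>>> send_rows(
  xyz=[
    [-2,1,3],
    [-4,2,6],
    [-4,4,6],
    [-4,5,6],
    [-4,6,6],
    [-4,7,6],
    [-4,8,6],
    [-4,8,6],
    [-4,8,6],
    [-4,8,6],
  ],
  dr=[
    [0,-0.01,0],
    [0,-0.02,0],
    [0,-0.03,0],
    [0,-0.03,0],
    [0,-0.03,0],
    [0,-0.03,0],
    [0,-0.03,0],
    [0,-0.03,0],
    [0,-0.03,0],
    [0,-0.03,0],
  ],
)

```text
time: 10.2
position: [0.6151, 0.0489, 0.1848]
tool_rot: [2.8, -0.138, 1.32]
ft_force: [-0.2, -0.3, -0.4]
grip_width: 0.008
grip_force: 0.0
```

```bash
python3 -c "
from h import *
rep()"
```

```text
t 10.2 tip [22.5 19.1 74. ] F [-0.14 -0.34 -0.44] tool-z [ 0.77  0.05 -0.64] q [ 0.92 -0.22 -1.11  2.31  0.76  0.13 -2.65] w 0.01
```

>>> send_rows(
  xyz=[
    [0,0.5,0],
    [0,1,0],
    [0,1.5,0],
    [0,2,0],
    [0,2.5,0],
    [0,3,0],
    [0,3.5,0],
    [0,4,0],
    [0,4,0],
    [0,4,0],
  ],
  dr=[
    [0,0,0],
    [0,0,0],
    [0,0,0],
    [0,0,0],
    [0,0,0],
    [0,0,0],
    [0,0,0],
    [0,0,0],
    [0,0,0],
    [0,0,0],
  ],
)

```text
time: 11.03
position: [0.6147, 0.0448, 0.1847]
tool_rot: [2.8, -0.139, 1.32]
ft_force: [0.2, -0.4, 0.2]
grip_width: 0.008
grip_force: 0.0
```

```bash
python3 -c "
from h import *
rep()"
```

```text
t 11.03 tip [22.7 15.  73.9] F [ 0.24 -0.38  0.16] tool-z [ 0.77  0.05 -0.64] q [ 0.91 -0.21 -1.09  2.31  0.76  0.12 -2.64] w 0.01
```

>>> send_rows(
  xyz=[
    [0,0.5,0],
    [0,1,0],
    [0,1.5,0],
    [0,2,0],
    [0,2.5,0],
    [0,3,0],
    [0,3.5,0],
    [0,4,0],
    [0,4,0],
    [0,4,0],
  ],
  dr=[
    [0,0,0],
    [0,0,0],
    [0,0,0],
    [0,0,0],
    [0,0,0],
    [0,0,0],
    [0,0,0],
    [0,0,0],
    [0,0,0],
    [0,0,0],
  ],
)

```text
time: 11.87
position: [0.6146, 0.0436, 0.1849]
tool_rot: [2.802, -0.133, 1.322]
ft_force: [-0.8, 6.5, 0.5]
grip_width: 0.006
grip_force: 3.2
```

```bash
python3 -c "
from h import *
rep()"
```

```text
t 11.87 tip [22.7 13.9 74.1] F [-1.85  6.29  0.45] tool-z [ 0.77  0.05 -0.64] q [ 0.89 -0.21 -1.07  2.31  0.76  0.12 -2.64] w 0.01
```

>>> send_rows(
  xyz=[
    [0,0.5,0],
    [0,1,0],
    [0,1.5,0],
    [0,2,0],
    [0,2.5,0],
    [0,3,0],
    [0,3.5,0],
    [0,4,0],
    [0,4,0],
    [0,4,0],
  ],
  dr=[
    [0,0,0],
    [0,0,0],
    [0,0,0],
    [0,0,0],
    [0,0,0],
    [0,0,0],
    [0,0,0],
    [0,0,0],
    [0,0,0],
    [0,0,0],
  ],
)

```text
time: 12.7
position: [0.6142, 0.0426, 0.1848]
tool_rot: [2.805, -0.127, 1.325]
ft_force: [-7.7, 11.8, 2.1]
grip_width: 0.002
grip_force: 5.5
```

```bash
python3 -c "
from h import *
rep()"
```

```text
t 12.7 tip [22.5 12.9 74. ] F [-9.49 10.42  2.11] tool-z [ 0.77  0.06 -0.64] q [ 0.87 -0.2  -1.04  2.31  0.76  0.11 -2.63] w 0.0
```

```bash
python3 -c "
from h import *
for uv in [(283,197),(489,232),(512,118),(300,82),(293,207),(487,237)]:
    print((HR.T@(onz('top',(200+uv[0]/3.7,105+uv[1]/3.7),.245)-O)*1000).round(1))
t,R,s=tip();print('Ft',R.inv().apply(s['ft_force']).round(2),'Mt',R.inv().apply(s['torque']).round(3),s['grip_force'])
"
```

```text
[ -0.   93.3 145. ]
[  2.2 -76.7 145. ]
[ 99.7 -78.1 145. ]
[ 97.8  99.  145. ]
[ -6.7  83.7 145. ]
[ -2.2 -75.8 145. ]
Ft [ -3.93 -11.07  -8.07] Mt [ 2.472 -1.659  0.055] 5.512445254717022
```

>>> send_rows(
  xyz=[
    [0,-1,0],
    [0,-3,0],
    [0,-5,0],
    [0,-7,0],
    [0,-9,0],
    [0,-10,0],
    [0,-10,0],
    [0,-10,0],
    [0,-10,0],
    [0,-10,0],
  ],
  dr=[
    [0,0,0],
    [0,0,0],
    [0,0,0],
    [0,0,0],
    [0,0,0],
    [0,0,0],
    [0,0,0],
    [0,0,0],
    [0,0,0],
    [0,0,0],
  ],
)

```text
time: 13.53
position: [0.6149, 0.0462, 0.1847]
tool_rot: [2.799, -0.14, 1.319]
ft_force: [-0.4, 0.6, -0.8]
grip_width: 0.007
grip_force: 0.0
```

```bash
python3 -c "
from h import *
rep();t,R,s=tip();print('Ft',R.inv().apply(s['ft_force']).round(2),'Mt',R.inv().apply(s['torque']).round(3),s['grip_force'])
cv2.imwrite('pics/s3.png',cv2.resize(get_image('side')[130:230,210:340,::-1],None,fx=6,fy=6,interpolation=cv2.INTER_CUBIC))
"
```

```text
t 13.53 tip [22.7 16.4 73.9] F [-0.44  0.49 -0.79] tool-z [ 0.77  0.05 -0.64] q [ 0.92 -0.21 -1.1   2.31  0.75  0.12 -2.64] w 0.01
Ft [-0.87 -0.52  0.18] Mt [ 0.031 -0.897  0.014] 0.0
```

View pics/s3.png

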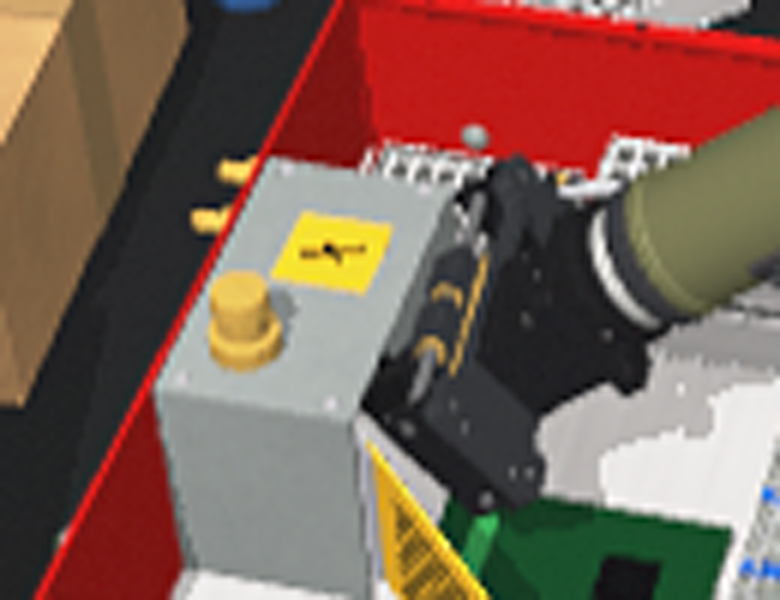

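The frame checks out: the roof corners come within about 5 mm. The moment puts this contact at the fingertip, level with the OFF lever, so the lever is OFF. The force points partly inward along the paddle, so the push was jamming. I'll go slightly deeper and push along the lever's arc, outward and to the right.

```bash
python3 -c "
from h import *
for p in([26.5,20,72],[26.5,14,72],[23,8,72],[20,2,72],[19,-3,72]): print(plan(p,.88,.0))"
```

```text
(array([ 1.1, -3.9,  4.3]), array([-0.046, -0.001,  0.039]))
(array([0.9, 2.1, 4.1]), array([-0.046, -0.001,  0.039]))
(array([-1.5,  7.9,  1.1]), array([-0.046, -0.001,  0.039]))
(array([-3.7, 13.7, -1.5]), array([-0.046, -0.001,  0.039]))
(array([-4.5, 18.6, -2.5]), array([-0.046, -0.001,  0.039]))
```

>>> send_rows(
  xyz=[
    [0,-2,1],
    [0,-4,2],
    [1,-4,4],
    [1,-4,4],
    [1,-2,4],
    [1,0,4],
    [1,1,4],
    [1,2,4],
    [1,2,4],
    [1,2,4],
  ],
  dr=[
    [-0.01,0,0.01],
    [-0.03,0,0.02],
    [-0.046,0,0.039],
    [-0.046,0,0.039],
    [-0.046,0,0.039],
    [-0.046,0,0.039],
    [-0.046,0,0.039],
    [-0.046,0,0.039],
    [-0.046,0,0.039],
    [-0.046,0,0.039],
  ],
)

```text
time: 14.42
position: [0.6184, 0.0446, 0.1829]
tool_rot: [2.773, -0.222, 1.307]
ft_force: [-0.3, 0.3, -1.0]
grip_width: 0.006
grip_force: 0.0
```

```bash
python3 -c "
from h import *
rep();print(get_state()['grip_force'])
for p in([26.5,14,72],[23,8,72],[20,2,72],[19,-3,72]): print(plan(p,.88,.0))"
```

```text
t 14.42 tip [26.4 14.6 72.1] F [-0.33  0.27 -1.01] tool-z [ 0.77  0.   -0.64] q [ 1.09 -0.26 -1.28  2.29  0.68  0.14 -2.65] w 0.01
0.013655732909683138
(array([0.1, 0.6, 0.1]), array([-0.001, -0.001,  0.   ]))
(array([-2.2,  6.6, -2.6]), array([-0.001, -0.001,  0.   ]))
(array([-4.1, 12.6, -4.9]), array([-0.001, -0.001,  0.   ]))
(array([-4.7, 17.6, -5.6]), array([-0.001, -0.001,  0.   ]))
```

>>> send_rows(
  xyz=[
    [0,1,0],
    [-0.4,2,-0.4],
    [-0.8,3,-0.8],
    [-1.2,4,-1.4],
    [-1.7,5,-2],
    [-2.2,6,-2.5],
    [-2.5,7,-2.9],
    [-2.8,8,-3.2],
    [-2.8,8,-3.2],
    [-2.8,8,-3.2],
  ],
  dr=[
    [0,0,0],
    [0,0,0],
    [0,0,0],
    [0,0,0],
    [0,0,0],
    [0,0,0],
    [0,0,0],
    [0,0,0],
    [0,0,0],
    [0,0,0],
  ],
)

```text
time: 15.25
position: [0.6129, 0.037, 0.1828]
tool_rot: [2.772, -0.222, 1.307]
ft_force: [-1.5, 2.3, 0.4]
grip_width: 0.006
grip_force: 1.2
```

```bash
python3 -c "
from h import *
rep();t,R,s=tip();print('Ft',R.inv().apply(s['ft_force']).round(2),'Mt',R.inv().apply(s['torque']).round(3),s['grip_force'])
for p in([22,2,72],[21,-3,72]): print(plan(p,.88,.0))"
```

```text
t 15.25 tip [22.2  6.2 72. ] F [-1.87  2.04  0.43] tool-z [ 0.77 -0.   -0.64] q [ 1.04 -0.26 -1.22  2.3   0.67  0.14 -2.64] w 0.01
Ft [-0.86 -2.04 -1.71] Mt [ 0.593 -1.088  0.012] 1.2429743277607486
(array([-0.1,  4.2, -0.1]), array([ 0.   , -0.001,  0.   ]))
(array([-0.8,  9.2, -0.9]), array([ 0.   , -0.001,  0.   ]))
```

The lever is moving now, with only 2 N of resistance as it nears the middle. I'll continue past the middle.

>>> send_rows(
  xyz=[
    [0,1,0],
    [0,2,0],
    [0,3,0],
    [0,4,0],
    [0,5,0],
    [0,6,0],
    [0,7,0],
    [0,8,0],
    [0,9,0],
    [0,9,0],
  ],
  dr=[
    [0,0,0],
    [0,0,0],
    [0,0,0],
    [0,0,0],
    [0,0,0],
    [0,0,0],
    [0,0,0],
    [0,0,0],
    [0,0,0],
    [0,0,0],
  ],
)

```text
time: 16.08
position: [0.6115, 0.0279, 0.1828]
tool_rot: [2.773, -0.223, 1.307]
ft_force: [0.1, -0.5, -0.3]
grip_width: 0.003
grip_force: 0.0
```

```bash
python3 -c "
from h import *
rep();t,R,s=tip();print('Ft',R.inv().apply(s['ft_force']).round(2),'Mt',R.inv().apply(s['torque']).round(3),s['grip_force'])"
```

```text
t 16.08 tip [22.2 -3.  72. ] F [ 0.16 -0.5  -0.28] tool-z [ 0.77 -0.   -0.64] q [ 1.01 -0.25 -1.17  2.31  0.68  0.13 -2.62] w 0.0
Ft [-0.11  0.5   0.3 ] Mt [ 0.028 -0.927 -0.009] 0.0
```

>>> send_rows(
  xyz=[
    [0,-1,0],
    [0,-2,0],
    [0,-3.5,0],
    [0,-5,0],
    [0,-6.5,0],
    [0,-8,0],
    [0,-9.5,0],
    [0,-11,0],
    [0,-11,0],
    [0,-11,0],
  ],
  dr=[
    [0,0,0],
    [0,0,0],
    [0,0,0],
    [0,0,0],
    [0,0,0],
    [0,0,0],
    [0,0,0],
    [0,0,0],
    [0,0,0],
    [0,0,0],
  ],
)

```text
time: 16.92
position: [0.6133, 0.0392, 0.1829]
tool_rot: [2.773, -0.222, 1.307]
ft_force: [-0.0, -0.3, 0.6]
grip_width: 0.002
grip_force: 0.0
```

```bash
python3 -c "
from h import *
rep();print(get_state()['grip_force'])"
```

```text
t 16.92 tip [22.3  8.6 72.1] F [ 0.01 -0.28  0.59] tool-z [ 0.77  0.   -0.64] q [ 1.05 -0.26 -1.23  2.3   0.67  0.14 -2.63] w 0.0
0.0
```

>>> send_rows(
  xyz=[
    [0,2,0],
    [0,4,0],
    [0,6,0],
    [0,8,0],
    [0,10,0],
    [0,12,0],
    [0,14,0],
    [0,15,0],
    [0,15,0],
    [0,15,0],
  ],
  dr=[
    [0,0,0],
    [0,0,0],
    [0,0,0],
    [0,0,0],
    [0,0,0],
    [0,0,0],
    [0,0,0],
    [0,0,0],
    [0,0,0],
    [0,0,0],
  ],
)

```text
time: 17.75
position: [0.6109, 0.0245, 0.1829]
tool_rot: [2.773, -0.222, 1.307]
ft_force: [-0.2, 0.3, -1.1]
grip_width: 0.004
grip_force: 0.0
```

```bash
python3 -c "
from h import *
rep();print(get_state()['grip_force'])"
```

```text
t 17.75 tip [22.2 -6.4 72.1] F [-0.21  0.29 -1.07] tool-z [ 0.77  0.   -0.64] q [ 1.   -0.25 -1.15  2.31  0.68  0.13 -2.61] w 0.0
0.0
```

The finger moves freely both ways across the OFF zone, so the lever has snapped to ON. I'll retract.

>>> send_rows(
  xyz=[
    [0,-2,-8],
    [0,-4,-18],
    [0,-6,-30],
    [0,-8,-42],
    [0,-10,-56],
    [0,-10,-70],
    [10,-10,-80],
    [30,-10,-85],
    [50,-10,-90],
    [70,-10,-95],
  ],
  dr=[
    [0,0,0],
    [0,0,0],
    [0,0,0],
    [0,0,0],
    [0,0,0],
    [0,0,0],
    [0,-0.04,0],
    [0,-0.1,0],
    [0,-0.2,0],
    [0,-0.3,0],
  ],
)

```text
time: 18.58
position: [0.5805, 0.0406, 0.2948]
tool_rot: [2.956, -0.229, 0.89]
ft_force: [1.1, -1.0, 0.6]
grip_width: 0.006
grip_force: 0.0
```

```bash
python3 -c "
from h import *
rep();print(plan([-80,60,230],0,0))"
```

```text
t 18.58 tip [-14.1   4.7 180.6] F [ 1.23 -0.8   0.58] tool-z [ 0.55  0.   -0.83] q [-0.22 -0.23 -0.03  2.03  0.29  0.81 -2.11] w 0.01
(array([-18. , -55.5, -74.6]), array([-0.   , -0.585,  0.005]))
```

>>> send_rows(
  xyz=[
    [0,0,-15],
    [0,0,-30],
    [-2,-8,-40],
    [-4,-16,-50],
    [-6,-24,-60],
    [-9,-32,-66],
    [-12,-40,-72],
    [-15,-48,-75],
    [-18,-55,-75],
    [-18,-55,-75],
  ],
  dr=[
    [0,0,0],
    [0,-0.08,0],
    [0,-0.16,0],
    [0,-0.24,0],
    [0,-0.32,0],
    [0,-0.4,0],
    [0,-0.48,0],
    [0,-0.54,0],
    [0,-0.585,0.005],
    [0,-0.585,0.005],
  ],
)

```text
time: 19.42
position: [0.5376, 0.1036, 0.3479]
tool_rot: [-3.131, 0.258, -0.012]
ft_force: [-0.2, -0.3, -0.5]
grip_width: 0.004
grip_force: 0.0
```

```bash
python3 -c "
from h import *
rep()
im=get_image('top')[:,:,::-1]; cv2.imwrite('pics/t3.png',cv2.resize(im[105:265,200:400],None,fx=3.7,fy=3.7,interpolation=cv2.INTER_CUBIC))
print(plan([-45,190,200],0,0))"
```

```text
t 19.42 tip [-75.7  60.  230.9] F [-0.13 -0.29 -0.47] tool-z [ 0.01  0.   -1.  ] q [-0.26  0.07  0.02  1.54  0.    1.53 -1.97] w 0.0
(array([  30.1, -131.1,   31.4]), array([-0.   , -0.009, -0.005]))
```

View pics/t3.png

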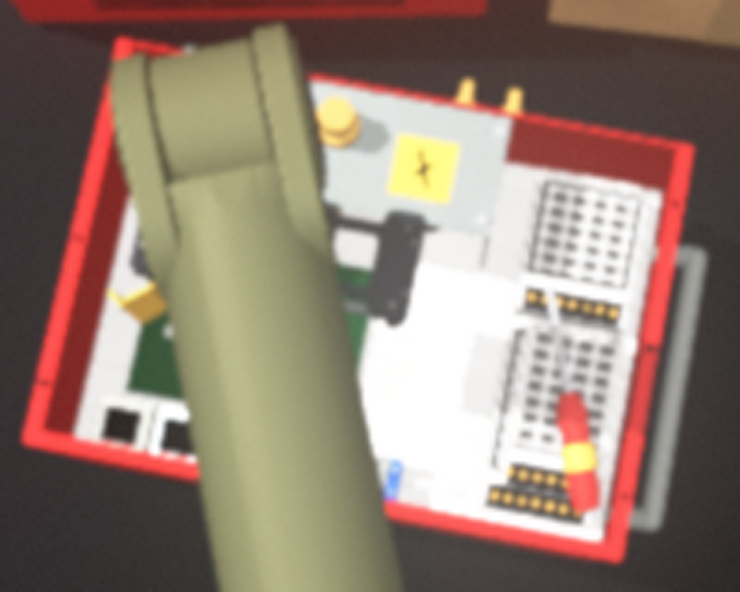

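The top view shows the arm covering the door, with its free edge and lip at crop (115–150, 290–315), still well open. The gland, label and screwdriver haven't moved.

```bash
python3 -c "
from h import *
e=HR.T@(onz('top',(200+135/3.7,105+312/3.7),.228)-O)*1000; print(e.round(0)); v=e[:2]-[-3,92]; th=np.arctan2(-v[0],-v[1]); print(th,np.hypot(*v))
d=np.array([-np.sin(th),-np.cos(th)]);n=np.array([-np.cos(th),np.sin(th)]);print('start',np.array([-3,92])+110*d+32*n)
print(plan([-45,200,200],0,0))
for th in np.arange(2.4,-.01,-.2):
    d=np.array([-np.sin(th),-np.cos(th)]);n=np.array([-np.cos(th),np.sin(th)]); off=1.5+9.5*abs(n[0])+15*abs(n[1]); c=np.array([-3,92])+110*d+off*n; print(round(th,1),c.round(0))"
```

```text
[-113.  196.  128.]
2.32663502264757 151.0351507119777
start [-61.09784399 190.73520407]
(array([  30. , -141.1,   31.4]), array([-0.   , -0.009, -0.005]))
2.4 [-64. 186.]
2.2 [-81. 172.]
2.0 [-95. 155.]
1.8 [-106.  135.]
1.6 [-112.  112.]
1.4 [-114.   91.]
1.2 [-112.   70.]
1.0 [-106.   49.]
0.8 [-95.  29.]
0.6 [-80.  11.]
0.4 [-61.  -3.]
0.2 [-38. -13.]
-0.0 [-14. -18.]
```

>>> send_rows(
  xyz=[
    [6,-30,5],
    [12,-60,10],
    [18,-90,18],
    [24,-120,26],
    [30,-141,32],
    [30,-141,56],
    [30,-141,80],
    [30,-141,104],
    [30,-141,120],
    [30,-141,127],
  ],
  dr=[
    [0,-0.009,0],
    [0,-0.009,0],
    [0,-0.009,0],
    [0,-0.009,0],
    [0,-0.009,0],
    [0,-0.009,0],
    [0,-0.009,0],
    [0,-0.009,0],
    [0,-0.009,0],
    [0,-0.009,0],
  ],
)

```text
time: 20.3
position: [0.5894, 0.2351, 0.2198]
tool_rot: [3.129, -0.259, -0.002]
ft_force: [-0.6, 0.1, -0.3]
grip_width: 0.004
grip_force: 0.0
```

```bash
python3 -c "
from h import *
rep();print(plan([-45,200,104],0,0),plan([-64,186,104],0,0))"
```

```text
t 20.3 tip [-45.8 198.  102.8] F [-0.62  0.05 -0.25] tool-z [-0. -0. -1.] q [-0.37  0.3  -0.06  1.52  0.02  1.33 -2.17] w 0.0
(array([ 0.7, -1.9, -1.2]), array([ 0.002,  0.001, -0.005])) (array([-18.2,  12.2,  -1.1]), array([ 0.002,  0.001, -0.005]))
```

>>> send_rows(
  xyz=[
    [-9,6,0],
    [-18,12,0],
    [-27,19,0],
    [-35,26,0],
    [-42,34,0],
    [-49,43,0],
    [-55,53,0],
    [-60,63,0],
    [-63,75,0],
    [-66,86,0],
  ],
  dr=[
    [0,0,0],
    [0,0,0],
    [0,0,0],
    [0,0,0],
    [0,0,0],
    [0,0,0],
    [0,0,0],
    [0,0,0],
    [0,0,0],
    [0,0,0],
  ],
)

```text
time: 21.13
position: [0.5113, 0.1612, 0.223]
tool_rot: [-3.13, 0.26, -0.004]
ft_force: [1.5, 1.1, -0.0]
grip_width: 0.004
grip_force: 0.4
```

>>> send_rows(
  xyz=[
    [-1,10,0],
    [-2,21,0],
    [-1,32,0],
    [0,42,0],
    [3,52,0],
    [6,63,0],
    [11,73,0],
    [17,83,0],
    [24,92,0],
    [32,101,0],
  ],
  dr=[
    [0,0,0],
    [0,0,0],
    [0,0,0],
    [0,0,0],
    [0,0,0],
    [0,0,0],
    [0,0,0],
    [0,0,0],
    [0,0,0],
    [0,0,0],
  ],
)

```text
time: 21.97
position: [0.5269, 0.0564, 0.2224]
tool_rot: [-3.13, 0.26, -0.002]
ft_force: [0.3, 1.0, 0.1]
grip_width: 0.002
grip_force: 0.4
```

```bash
python3 -c "
from h import *
rep()
for p in ([-61,-3,104],[-38,-13,104],[-14,-18,104]): print(plan(p,0,0))"
```

```text
t 21.97 tip [-78.9  11.7 105.4] F [0.12 1.08 0.07] tool-z [ 0.  0. -1.] q [-0.21  0.07  0.05  1.78 -0.    1.29 -1.89] w 0.0
(array([18. , 14.6,  1.4]), array([-0.001, -0.001, -0.005]))
(array([41. , 24.5,  1.4]), array([-0.001, -0.001, -0.005]))
(array([65.1, 29.4,  1.4]), array([-0.001, -0.001, -0.005]))
```

>>> send_rows(
  xyz=[
    [8,7,1],
    [16,13,1],
    [24,17,1],
    [32,20,1],
    [39,23,1],
    [45,25,1],
    [51,27,1],
    [56,28,1],
    [60,29,1],
    [62,29,1],
  ],
  dr=[
    [0,0,0],
    [0,0,0],
    [0,0,0],
    [0,0,0],
    [0,0,0],
    [0,0,0],
    [0,0,0],
    [0,0,0],
    [0,0,0],
    [0,0,0],
  ],
)

```text
time: 22.8
position: [0.5834, 0.0183, 0.2215]
tool_rot: [-3.13, 0.26, -0.002]
ft_force: [-1.3, 0.4, -0.8]
grip_width: 0.004
grip_force: 0.3
```

>>> send_rows(
  xyz=[
    [0.5,0,0],
    [1,0,0],
    [1.5,0,0],
    [2,0,0],
    [2.5,0,0],
    [3,0,0],
    [3.5,0,0],
    [4,0,0],
    [4,0,0],
    [4,0,0],
  ],
  dr=[
    [0,0,0],
    [0,0,0],
    [0,0,0],
    [0,0,0],
    [0,0,0],
    [0,0,0],
    [0,0,0],
    [0,0,0],
    [0,0,0],
    [0,0,0],
  ],
)

```text
time: 23.63
position: [0.5864, 0.018, 0.2216]
tool_rot: [-3.13, 0.259, -0.001]
ft_force: [-2.7, -0.3, 2.4]
grip_width: 0.008
grip_force: 1.5
```

```bash
python3 -c "
from h import *
rep()"
```

```text
t 23.63 tip [-14.  -16.7 104.6] F [-2.61 -0.72  2.4 ] tool-z [ 0.  0. -1.] q [-0.16  0.19  0.1   1.64 -0.02  1.3  -1.8 ] w 0.01
```

>>> send_rows(
  xyz=[
    [0.5,0,0],
    [1,0,0],
    [1.5,0,0],
    [2,0,0],
    [2.5,0,0],
    [3,0,0],
    [3,0,0],
    [3,0,0],
    [3,0,0],
    [3,0,0],
  ],
  dr=[
    [0,0,0],
    [0,0,0],
    [0,0,0],
    [0,0,0],
    [0,0,0],
    [0,0,0],
    [0,0,0],
    [0,0,0],
    [0,0,0],
    [0,0,0],
  ],
)

```text
time: 24.47
position: [0.5866, 0.018, 0.2216]
tool_rot: [-3.13, 0.259, 0.009]
ft_force: [-11.9, 1.3, 6.5]
grip_width: 0.004
grip_force: 6.1
```

```bash
python3 -c "
from h import *
rep()"
```

```text
t 24.47 tip [-14.  -16.7 104.6] F [-11.97  -0.64   6.46] tool-z [-0.01  0.   -1.  ] q [-0.16  0.2   0.1   1.64 -0.02  1.31 -1.79] w 0.0
```

Firm stop at the expected shut position. I'll back away, lift clear and look.

>>> send_rows(
  xyz=[
    [-3,0,0],
    [-8,0,0],
    [-16,0,-5],
    [-26,0,-20],
    [-36,0,-45],
    [-46,0,-75],
    [-56,0,-105],
    [-66,0,-140],
    [-70,0,-170],
    [-70,0,-190],
  ],
  dr=[
    [0,0,0],
    [0,0,0],
    [0,0,0],
    [0,0,0],
    [0,0,0],
    [0,0,0],
    [0,0,0],
    [0,0,0],
    [0,0,0],
    [0,0,0],
  ],
)

```text
time: 25.3
position: [0.5202, 0.0293, 0.4162]
tool_rot: [-3.129, 0.258, -0.013]
ft_force: [-0.1, 0.6, -0.6]
grip_width: -0.0
grip_force: 0.0
```

>>> send_rows(
  xyz=[
    [0,30,0],
    [0,60,0],
    [0,95,0],
    [0,130,0],
    [0,165,0],
    [0,200,0],
    [0,235,0],
    [0,265,0],
    [0,285,0],
    [0,285,0],
  ],
  dr=[
    [0,0,0],
    [0,0,0],
    [0,0,0],
    [0,0,0],
    [0,0,0],
    [0,0,0],
    [0,0,0],
    [0,0,0],
    [0,0,0],
    [0,0,0],
  ],
)

```text
time: 26.13
position: [0.4712, -0.2579, 0.4118]
tool_rot: [3.127, -0.273, 0.004]
ft_force: [-0.3, 0.0, -0.2]
grip_width: 0.008
grip_force: 0.0
```

```bash
python3 -c "
from h import *
rep()
a=get_image('top')[105:265,200:400,::-1];b=get_image('side')[120:280,205:375,::-1]
cv2.imwrite('pics/f.png',cv2.resize(np.hstack([a,b]),None,fx=2.1,fy=2.1,interpolation=cv2.INTER_CUBIC))"
```

```text
t 26.13 tip [ -83.8 -307.5  294.8] F [-0.35 -0.04 -0.15] tool-z [ 0. -0. -1.] q [ 0.1   0.04  0.37  1.44 -0.01  1.66 -1.28] w 0.01
```

View pics/f.png

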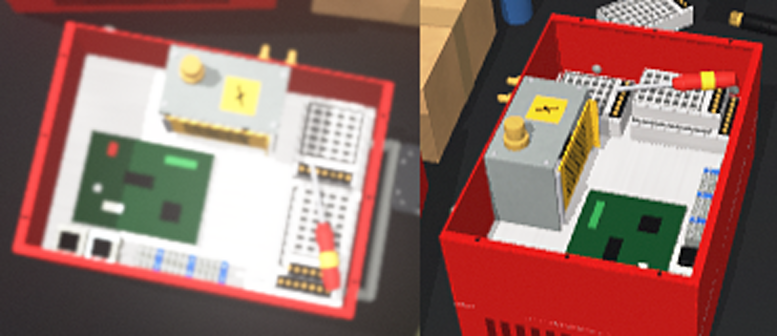

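The door is shut across the housing front. The gland and screwdriver are in place, and the arm is clear.

```bash
python3 -c "
from bench import *
print(close_job())"
```

```text
the job is handed in; nothing more can be done
None
```

The breaker was OFF by feel; I flipped it to ON, swung the guard door shut against its stop and handed the job in at about 26 s, with the gland and inner screwdriver unmoved (bench items not rechecked), though the gripper body pressed on the housing cheek at about 23 N (limit 40 N) and nudged the open door wider on the way.

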